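Clamp a board carrier in the repair fixture

TASK

Get the circuit board ready for rework: with the fingertips push its carrier along the bed of the fixture until it is fully home against the end stop, then push the open toggle clamp's handle down past its dead point until it snaps into lock and the clamp holds the carrier down. Only push, do not pick anything up, and leave the other things on the bench where they are.

Things in the scene. Friction and masses are not known exactly. Their poses are not given: they have to be found in the camera images.
- fixture: Repair fixture fixed to the bench: flat aluminium bed, 190 (x) by 216 (y) mm, top 22 mm above the bench. Origin on the bench surface under the centre of the carrier's home place; x points the way the carrier slides home, z up. Bed from x = -115 to 75, y = -62 to 154 mm. Black side rails 8 mm high, inner faces at y = +-47, x = -70 to 55 mm, guide the carrier. The clamp stands on the bed's +y side.
- stop_face (a point): Middle of the end stop's face, 6 mm above the bed, x = 55 mm in the fixture's frame; axes as the fixture's. The stop is a steel bar 70 mm wide and 11 mm high across the bed; the carrier is home when its edge touches it.
- carrier: Board carrier: a loose dark-grey plate 110 (x) by 90 (y) by 12 mm, about 0.3 kg, with a green circuit board let into it; parts on it reach 23 mm above its underside. It lies flat on the bed between the rails, 20 to 40 mm short of the end stop at the start. Origin at the centre of its underside; axes as the fixture's. It slides easily (1 to 3 N).
- carrier_center (a point): Centre of the carrier plate, 6 mm above its underside, 28 mm above the bench; x = 0, y = 0 in the fixture's frame when home. The edge to push lies 55 mm to its -x side (the open end); push it at its middle.
- clamp_bar: The toggle clamp's holding bar: forked steel, 70 mm long, 15 mm wide, with a rubber foot on a spindle at its end; the handle works it. Origin on its pivot pin, at x = 0, y = 91 mm in the fixture's frame, 44 mm above the bench. Open, it stands upright, top about 115 mm above the bench; locked, it lies level towards -y and presses the foot on the carrier's +y margin (y = 33 mm) with about 21 N.
- clamp_grip (a point): Middle of the clamp handle's black grip, 78 mm long, 21.5 wide (along the fixture's x), 14 thick. Its x points outward along the grip, z out of the upper face, to be pushed. Open: grip slants up to the fixture's +y at 45 to 65 degrees, middle at x = 0, y = 155 to 175 in the fixture's frame, 121 to 132 above the bench. Pushed, the middle goes nearly straight down; locked: level, y = 178, 60 mm high.
- clamp_handle (a joint): Bend of the clamp's toggle in rad: 2.1 to 2.7 open, falling as the handle is pushed down, 0.20 at the dead point, 0 on the stop (locked). Pushed at the middle of the grip, the swing takes 1 to 4 N, squeezing the foot before the dead point about 6 N; past it the handle snaps onto its stop and stays. Let go before the dead point, it springs back a little.
- spray_can: Spray can, 52 mm across, 132 mm high, white with a red cap, standing on the bench beyond the fixture. Origin at the centre of its foot. To be left alone.
- solder_reel: Grey solder reel, 60 mm across, 40 mm high, standing on its flange beyond the fixture. Origin at the centre of its foot. To be left alone.
- multimeter: Yellow multimeter 150 by 74 by 36 mm lying on the bench on the fixture's -y side. Origin at the centre of its underside, x along it. To be left alone.
- screwdriver: Orange-handled screwdriver, 180 mm long, lying on the bench on the +y side of the clamp, its nearest part over 20 mm from the grip. To be left alone.

How it is judged (in metres and radians):
On the way, in this order (a step that is already met when the one before it is completed fails the run):
1. the carrier is home against the end stop, within 2.5 mm, while the clamp is still open (x of carrier_center in the frame of fixture between -0.0025 and 0.004 m and z of carrier_center in the frame of fixture below 0.031 m and angle between the x axis of carrier_center and the x axis of fixture, either way round below 0.04 rad and value of joint clamp_handle above 1.2 rad), for 0.2 s.
2. the handle has snapped past the dead point into lock (value of joint clamp_handle below 0.06 rad and contact force between clamp_bar and carrier above 8 N), for 0.2 s.
At the end, for the whole second after the job is handed in: The carrier lies flat on the bed within 2.5 mm of the end stop and square to it, at rest; the clamp's handle is on its stop past the dead point (toggle bend under 0.06 rad, dead point 0.20) and the clamp presses on the carrier with more than 8 N (all of step 2 and x of carrier_center in the frame of fixture between -0.0025 and 0.004 m and z of carrier_center in the frame of fixture below 0.031 m and angle between the x axis of carrier_center and the x axis of fixture, either way round below 0.04 rad and linear speed of carrier below 0.01 m/s); the robot touches nothing.
It fails at once if the carrier is lifted more than 6 mm off the bed (z of carrier_center in the frame of fixture above 0.034 m).
It fails at once if the spray can is moved more than 15 mm (distance of spray_can from where it was at the start of the episode above 0.015 m).
It fails at once if the solder reel is moved more than 15 mm (distance of solder_reel from where it was at the start of the episode above 0.015 m).
It fails at once if the multimeter is moved more than 15 mm (distance of multimeter from where it was at the start of the episode above 0.015 m).
It fails at once if the screwdriver is moved more than 15 mm (distance of screwdriver from where it was at the start of the episode above 0.015 m).
It also fails if it takes over 45 s, if anything falls off the work surface, if the arm or the gripper's body presses on something with over 40 N, if the wrist force passes 120 N, or if a joint passes its speed limit or range.

ROBOT

A 6-joint arm with a two-finger parallel gripper is mounted at the origin on the work surface. World frame = base frame: x ahead of the robot, y to its left, z up, the work surface at z = 0. Lengths are in mm, angles in degrees, forces in N, time in s.
With the tool pointing down it reaches from about 350 to 850 mm from the base axis. Payload 8.1 kg.
Tool frame: the origin (TCP) lies midway between the tips of the shut fingers; the grasp point (between the pads) lies 19 mm behind it; y points along the fingers, x is the direction in which the jaws open and shut, and the axes are right-handed (so a half turn about y gives the same grasp; the last joint's range is limited). The gripper opens to 85 mm and grips with 20 to 120 N. Pads are 22 mm wide; open, the fingers measure 114 mm over their backs; the gripper's body (76 mm by 85 mm) begins 54 mm behind the grasp point. The pads swing forward as they close: fully open they stand 13 mm farther back than shut.
Start: joints at [69.19, 7.471, 85.268, -0, 87.261, -4.893], TCP at [164.522, 577.008, 231.292] pointing down, gripper open.
Joint ranges: [-169.43, 169.43], [-51.17, 129.36], [1.28, 143.12], [-76.62, 256.62], [0, 156.53], [-152.29, 152.29]. Speed limits (degrees/s): [136.94, 136.94, 159.86, 180, 180, 180].

INTERFACE

Orientations are given as [roll, pitch, yaw] about the fixed x, y, z axes, in that order (R = Rz(yaw) Ry(pitch) Rx(roll)).
In Python, from bench import r gives the robot as it stands.
- The arm moves only by the tool move_arm, never from a script. Its arguments are lists of equal length, an entry for each row: "linear": the shift along the tool's x, y, z normalised to -1 to 1, where 1 is 300 mm, a list of three; "twist": the turn, a rotation vector about the tool's x, y, z normalised to -1 to 1, where 1 is pi/2 rad, a list of three; "hand": the opening, from -1 (shut) to 1 (fully open). A call has 1 to 12 rows; each row is the pose to reach, as a shift and turn from the pose measured when the call began, along the tool's axes at that moment; what a row does not reach only later rows make up. A row lasts 1/12 s, in which the tool goes at most 41.7 mm and 7.16 degrees, less where a joint would pass 70% of its speed; a pose out of reach is approached as far as the arm can. A call with a number of a shift or a turn outside -1 to 1 is refused whole. A call with a gripper value outside its range is refused whole. The fingers move at their own pace and stop on an object; "force" is the grip in N (left out, the last holds). Time passes only in rows, so rows that repeat a pose let the fingers close. It gives the time, the measured TCP pose, the force and the opening at its end, in the units of the state.
- r.sense(): the state, without advancing time (a new reading comes with each control period).
- r.snapshot(name): name is "side" or "top"; returns a dict with "frame" (480x640x3 uint8, red, green, blue), "range_z" (480x640 float32, mm along the optical axis (not along the pixel's ray), 0 where there is no reading), "intrinsics" (3x3 intrinsics, pixels), "R" (3x3) and "t" (3): a world point X has camera coordinates R X + t. Camera axes: x right, y down, z forward; pixel columns grow to the right and rows downward; lengths in mm; the calibration is good to about 2 mm. A picture is of the moment at which its call begins.
- r.hand_in(): hands the job in, once; it reports no verdict.
The state is a dict: "time": time; "joint_pos": joint angles; "qd": joint speeds; "joint_efforts": joint torques, N m; "tool_pos": TCP position; "tcp_rot": TCP orientation; "ft_force": force on the tool from outside, world axes, zero at the start; "wrist_torque": the same for the moment, N m; "finger_gap": finger opening in mm.
Only numpy, scipy, OpenCV 4.12 (cv2) and the standard library are available. Lean on these libraries where they do the work, as an engineer would, in place of code of your own. Each camera call takes 0.05 s, during which the arm holds its last target. There are 200 camera calls.

## Working session

There is one attempt and no reset: what is moved stays moved. The work goes in short steps, Python scripts to look and compute and a tool call to move; the robot and the scene stay as the last step left them, time stands still between calls to the robot, and variables do not carry over. Pictures are saved under pics/ and viewed, on a budget of 10 in all, crops included, one or two more only if the job needs it, and the job is handed in when it is done.

Besides the shell and the picture viewer there is one more tool, called after "Call:" as a command line: name --argument value ..., lists and objects as JSON in quotes. move_arm: Moves the arm, as the interface text tells. Scaled input: -1 to 1 covers 300 mm each way for a shift and pi/2 rad each way for a turn. Its arguments: {"type":"object","properties":{"linear":{"type":"array","items":{"type":"array","items":{"type":"number","minimum":-1,"maximum":1}}},"twist":{"type":"array","items":{"type":"array","items":{"type":"number","minimum":-1,"maximum":1}}},"hand":{"type":"array","items":{"type":"number"}},"force":{"type":"number"}},"required":["linear","twist","hand"]}

```bash
mkdir -p pics; cat > h.py <<'E'
import numpy as np,cv2
from bench import r
def snap(n):
    s=r.snapshot(n); np.savez('%s.npz'%n,**s); return s
def cloud(s):
    K=np.array(s['intrinsics']);R=np.array(s['R']);t=np.array(s['t']);z=s['range_z']
    v,u=np.mgrid[:480,:640]
    c=np.stack([(u-K[0,2])/K[0,0]*z,(v-K[1,2])/K[1,1]*z,z],-1)
    P=(c-t)@R; P[z==0]=np.nan; return P
E
python3 - <<'E'
from h import *
for n in('top','side'):
    s=snap(n); cv2.imwrite('pics/%s0.png'%n,s['frame'][:,:,::-1])
    print(n,np.array(s['intrinsics']).tolist(),-np.array(s['R']).T@s['t'],(s['range_z']>0).mean())
print(r.sense())
E
```

```text
top [[590.4352691703996, 0.0, 313.4287672229831], [0.0, 590.4352691703996, 234.19480053301157], [0.0, 0.0, 1.0]] [ 541.67999583   36.15031843 1085.33428405] 0.9958854166666666
side [[452.09189226308956, 0.0, 312.5772262417657], [0.0, 452.09189226308956, 239.7539026940764], [0.0, 0.0, 1.0]] [ 243.17426329 -615.57672592  641.40932986] 0.995947265625
{'time': 0.1, 'joint_pos': array([ 6.91914461e+01,  7.51207679e+00,  8.53248474e+01, -3.03195455e-04,
        8.72598798e+01, -4.89352646e+00]), 'qd': array([ 0.03605609, -0.10137074, -0.04935749,  0.03067405,  0.04594734,
       -0.00708523]), 'joint_efforts': array([ 2.31000030e-05, -5.70952177e+01, -5.01939583e+01, -3.24241482e-04,
        8.16055457e-03, -5.25732708e-05]), 'tool_pos': array([164.33409305, 576.53791131, 230.31848045]), 'tcp_rot': array([-89.99204391,   0.09647699,  74.08499404]), 'ft_force': array([-0.67666001,  0.32842312,  0.03812236]), 'wrist_torque': array([-0.04025151,  0.00241113, -0.00906632]), 'finger_gap': 85.48090736183082}
```

View pics/top0.png

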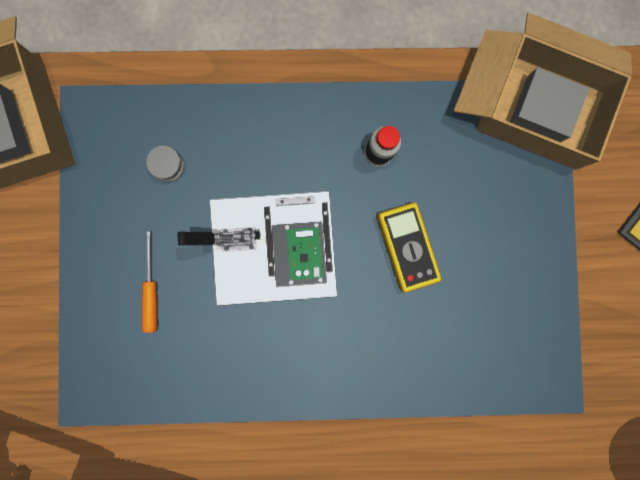

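View pics/side0.png

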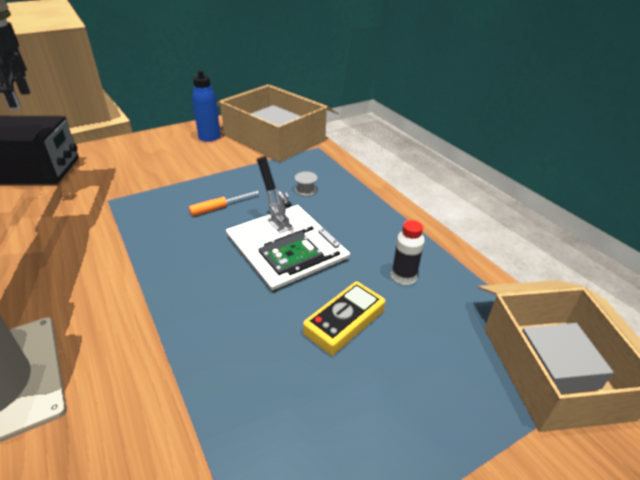

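The top view shows the white bed at about u 210–336, v 193–303. The stop is at (295,200), the carrier at (299,254), and the grip points left at (195,238). So fixture x is roughly world +x, and the clamp is on the world +y side.

```bash
cat >> h.py <<'E'
def fixture(s):
    P=cloud(s); f=s['frame'].astype(int)
    m=((f.min(-1)>150)&(P[...,2]>10)&(P[...,2]<35)&(abs(P[...,0]-540)<150)&(abs(P[...,1]-80)<170)).astype(np.uint8)
    m=cv2.morphologyEx(m,cv2.MORPH_OPEN,np.ones((3,3)))
    K=np.array(s['intrinsics']);R=np.array(s['R']);t=np.array(s['t']);C=-R.T@t
    c=max(cv2.findContours(m,cv2.RETR_EXTERNAL,cv2.CHAIN_APPROX_NONE)[0],key=cv2.contourArea)
    c=cv2.convexHull(c).reshape(-1,2)
    d=np.c_[(c[:,0]-K[0,2])/K[0,0],(c[:,1]-K[1,2])/K[1,1],np.ones(len(c))]@R
    w=C+d*((22-C[2])/d[:,2])[:,None]
    rect=cv2.minAreaRect(w[:,:2].astype(np.float32)); return rect,P
E
python3 - <<'E'
from h import *
s=dict(np.load('top.npz')); rect,P=fixture(s); print(rect)
b=cv2.boxPoints(rect); print(b)
a=rect[2]; a=(a+45)%90-45; a=np.radians(a)
ex=np.array([np.cos(a),np.sin(a)]);ey=np.array([-ex[1],ex[0]])
o=np.array(rect[0])-(-20)*ex-46*ey
print('yaw',np.degrees(a),'origin',o); np.save('fix.npy',[*o,a])
F=P.copy(); F[...,0]=(P[...,:2]-o)@ex; F[...,1]=(P[...,:2]-o)@ey
f=s['frame'].astype(int)
# carrier: dark/green, z 30..48, inside
z=F[...,2];inn=(abs(F[...,1])<42)&(F[...,0]>-112)&(F[...,0]<50)
for y0 in(-35,-20,0,20,35):
    k=inn&(abs(F[...,1]-y0)<4)&(z>28.5)&(f.max(-1)<120)
    print(y0,F[k][:,0].min(),F[k][:,0].max(),np.median(z[k]))
for n in('top','side'):
    s=dict(np.load(n+'.npz'));P=cloud(s);F=P.copy(); F[...,0]=(P[...,:2]-o)@ex; F[...,1]=(P[...,:2]-o)@ey
    k=(abs(F[...,0])<30)&(F[...,1]>50)&(F[...,1]<230)&(F[...,2]>70)&(s['frame'].max(-1)<70)
    q=F[k]; print(n,len(q),q.mean(0)); 
    for y in range(60,220,12):
        g=q[abs(q[:,1]-y)<6]
        if len(g): print(y,len(g),g.min(0).round(),g.max(0).round())
E
```

```text
((580.9644775390625, 84.57191467285156), (189.57127380371094, 215.5162811279297), 3.0375607013702393)
[[480.60187  187.1559  ]
 [492.02216  -28.057575]
 [681.3271   -18.01207 ]
 [669.9068   197.2014  ]]
yaw 3.0375607013702393 origin [603.37394556  39.69635626]
-35 -66.52978652422868 12.144449570519342 36.24205171571836
-20 -86.61692475957138 18.917292246908357 35.61040100972957
0 -86.95780965805609 18.881420718212038 35.953842773268754
20 -86.76379331304531 18.41628521768057 35.51044012717789
35 -87.79118580737712 19.389008569330034 35.54976985578522
top 504 [-5.21803718e-02  1.56068086e+02  1.34722089e+02]
60 8 [ -6.  65. 101.] [  6.  66. 108.]
72 24 [ -5.  67. 102.] [  7.  72. 110.]
96 6 [-7. 91. 85.] [ -4.  96. 111.]
144 103 [-10. 139.  97.] [ 10. 150. 121.]
156 119 [-10. 150. 113.] [ 10. 162. 140.]
168 124 [-10. 162. 133.] [ 10. 174. 157.]
180 108 [-10. 174. 151.] [ 10. 186. 164.]
192 12 [ -9. 186. 154.] [  8. 188. 160.]
side 286 [ -1.49587627 153.03946695 127.61791139]
60 14 [-5. 62. 97.] [  4.  66. 105.]
72 6 [-6. 66. 95.] [  1.  70. 105.]
132 1 [ -7. 138. 105.] [ -7. 138. 105.]
144 66 [-10. 138.  99.] [  9. 150. 117.]
156 77 [-10. 150. 109.] [  9. 162. 136.]
168 88 [-10. 162. 123.] [  9. 174. 156.]
180 34 [-11. 174. 148.] [  8. 181. 161.]
```

Call:
move_arm --linear '[[-0.72,0,-0.77],[-0.72,0,-0.77],[-0.72,0,-0.77],[-0.72,0,-0.77],[-0.72,0,-0.77],[-0.72,0,-0.77],[-0.72,0,-0.77],[-0.72,0,-0.77],[-0.72,0,-0.77],[-0.72,0,-0.77],[-0.72,0,-0.77],[-0.72,0,-0.77]]' --twist '[[0,-0.211,0],[0,-0.211,0],[0,-0.211,0],[0,-0.211,0],[0,-0.211,0],[0,-0.211,0],[0,-0.211,0],[0,-0.211,0],[0,-0.211,0],[0,-0.211,0],[0,-0.211,0],[0,-0.211,0]]' --hand '[-1,-1,-1,-1,-1,-1,-1,-1,-1,-1,-1,-1]'

```text
time: 1.1
tool_pos: [326.7, 306.1, 230.5]
tcp_rot: [-89.9, 0.1, 93.1]
ft_force: [0.5, 0.0, 0.6]
finger_gap: 0.3
```

Call:
move_arm --linear '[[-0.936,0,-0.457],[-0.936,0,-0.457],[-0.936,0,-0.457],[-0.936,0,-0.457],[-0.936,0,-0.457],[-0.936,0,-0.457],[-0.936,0,-0.457],[-0.936,0,-0.457],[-0.936,0.3,-0.457],[-0.936,0.45,-0.457],[-0.936,0.5,-0.457],[-0.936,0.5,-0.457]]' --twist '[[0,0,0],[0,0,0],[0,0,0],[0,0,0],[0,0,0],[0,0,0],[0,0,0],[0,0,0],[0,0,0],[0,0,0],[0,0,0],[0,0,0]]' --hand '[-1,-1,-1,-1,-1,-1,-1,-1,-1,-1,-1,-1]'

```text
time: 2.1
tool_pos: [476.2, 34.2, 76.0]
tcp_rot: [-89.6, 0.0, 93.2]
ft_force: [0.6, -0.2, -0.6]
finger_gap: -0.3
```

```bash
cat >> h.py <<'E'
def tofix(p):
    x,y,a=np.load('fix.npy'); d=np.array(p[:2])-[x,y]; c,s_=np.cos(a),np.sin(a)
    return np.array([d@[c,s_],d@[-s_,c],p[2]])
def crop(n,box,name,k=4):
    s=snap(n); u0,v0,u1,v1=box
    cv2.imwrite('pics/'+name,cv2.resize(s['frame'][v0:v1,u0:u1,::-1],None,fx=k,fy=k,interpolation=cv2.INTER_CUBIC)); return s
E
python3 - <<'E'
from h import *
print(tofix(r.sense()['tool_pos']),r.sense()['tcp_rot'])
crop('side',(200,140,380,290),'side1.png')
E
```

```text
[-127.27775785    1.21967111   76.01155113] [-8.96379731e+01  4.29512915e-02  9.32160124e+01]
```

View pics/side1.png

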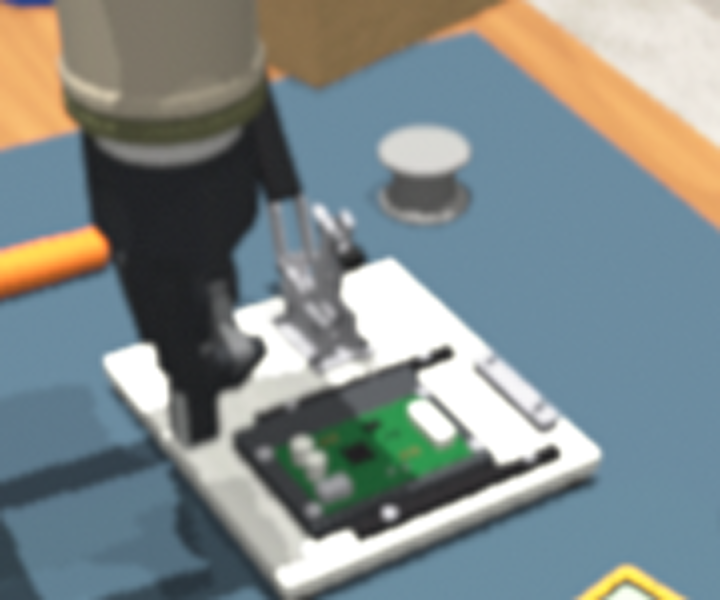

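Call:
move_arm --linear '[[-0.004,0.08,0],[-0.004,0.163,0],[-0.004,0.163,0],[-0.004,0.163,0],[-0.004,0.163,-0.03],[-0.004,0.163,-0.06],[-0.004,0.163,-0.08],[-0.004,0.163,-0.1],[-0.004,0.163,-0.12],[-0.004,0.163,-0.14],[-0.004,0.163,-0.16],[-0.004,0.163,-0.16]]' --twist '[[0,0,0],[0,0,0],[0,0,0],[0,0,0],[0,0,0],[0,0,0],[0,0,0],[0,0,0],[0,0,0],[0,0,0],[0,0,0],[0,0,0]]' --hand '[-1,-1,-1,-1,-1,-1,-1,-1,-1,-1,-1,-1]'

```text
time: 3.15
tool_pos: [522.0, 35.8, 22.6]
tcp_rot: [-89.3, 0.0, 93.2]
ft_force: [-0.2, 0.4, -0.3]
finger_gap: -0.1
```

```bash
python3 - <<'E'
from h import *
print(tofix(r.sense()['tool_pos']),r.sense()['tcp_rot'],r.sense()['ft_force'])
E
```

```text
[-81.47226714   0.3954342   22.63658418] [-8.93391381e+01  1.43107661e-02  9.32196902e+01] [-0.18966068  0.44293914 -0.28839756]
```

Call:
move_arm --linear '[[0,-0.013,-0.003],[0,-0.015,-0.01],[0,-0.015,-0.015],[0,-0.015,-0.02],[0,-0.015,-0.025],[0,-0.015,-0.03],[0,-0.015,-0.035],[0,-0.015,-0.04],[0,-0.015,-0.04]]' --twist '[[0,0,0],[0,0,0],[0,0,0],[0,0,0],[0,0,0],[0,0,0],[0,0,0],[0,0,0],[0,0,0]]' --hand '[-1,-1,-1,-1,-1,-1,-1,-1,-1]'

```text
time: 3.9
tool_pos: [534.4, 36.4, 27.0]
tcp_rot: [-89.4, 0.0, 93.2]
ft_force: [0.9, 0.3, 1.1]
finger_gap: -0.2
```

```bash
python3 - <<'E'
from h import *
print(tofix(r.sense()['tool_pos']),r.sense()['tcp_rot'],r.sense()['ft_force'])
crop('side',(200,140,380,290),'side2.png')
E
```

```text
[-69.09010529   0.40464763  26.99307572] [-8.93590593e+01  1.49862290e-02  9.32176675e+01] [0.87510302 0.2925453  1.09727123]
```

View pics/side2.png

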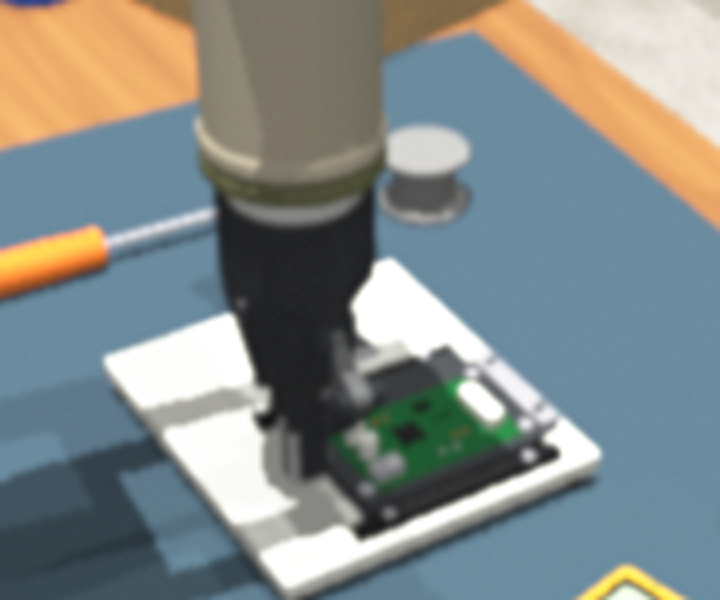

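The carrier's far edge is now only a few mm short of the stop bar, at about crop pixel (515,390). I'll creep forward until the force rises.

Call:
move_arm --linear '[[0,0,-0.004],[0,0,-0.008],[0,0,-0.011],[0,0,-0.013],[0,0,-0.013],[0,0,-0.013]]' --twist '[[0,0,0],[0,0,0],[0,0,0],[0,0,0],[0,0,0],[0,0,0]]' --hand '[-1,-1,-1,-1,-1,-1]'

```text
time: 4.45
tool_pos: [538.1, 36.7, 26.9]
tcp_rot: [-89.3, 0.0, 93.2]
ft_force: [-1.8, 0.0, 1.3]
finger_gap: 0.2
```

Call:
move_arm --linear '[[0,0,-0.003],[0,0,-0.006],[0,0,-0.008],[0,0,-0.008],[0,0,-0.008]]' --twist '[[0,0,0],[0,0,0],[0,0,0],[0,0,0],[0,0,0]]' --hand '[-1,-1,-1,-1,-1]'

```text
time: 4.87
tool_pos: [538.3, 36.8, 26.5]
tcp_rot: [-89.1, 0.0, 93.2]
ft_force: [-12.9, -0.1, 8.8]
finger_gap: -0.2
```

Call:
move_arm --linear '[[0,0,0.0],[0,0,0.05],[0,0,0.12],[0,-0.1,0.15],[0,-0.25,0.15],[0,-0.4,0.15],[0,-0.5,0.15],[0,-0.55,0.15],[0,-0.58,0.15],[0,-0.58,0.15]]' --twist '[[0,0,0],[0,0,0],[0,0,0],[0,0,0],[0,0,0],[0,0,0],[0,0,0],[0,0,0],[0,0,0],[0,0,0]]' --hand '[-1,-1,-1,-1,-1,-1,-1,-1,-1,-1]'

```text
time: 5.7
tool_pos: [497.8, 34.4, 203.7]
tcp_rot: [-89.3, 0.0, 93.2]
ft_force: [-0.6, 0.6, 0.0]
finger_gap: 0.2
```

```bash
python3 - <<'E'
from h import *
print(tofix(r.sense()['tool_pos']),r.sense()['tcp_rot'],r.sense()['ft_force'])
s=crop('top',(165,175,345,310),'top3.png')
crop('side',(200,140,380,290),'side3.png')
E
```

```text
[-105.7366602     0.29161825  203.6532647 ] [-8.93405824e+01  3.18983200e-02  9.32292905e+01] [-0.56694422  0.62152016  0.03041986]
```

View pics/side3.png

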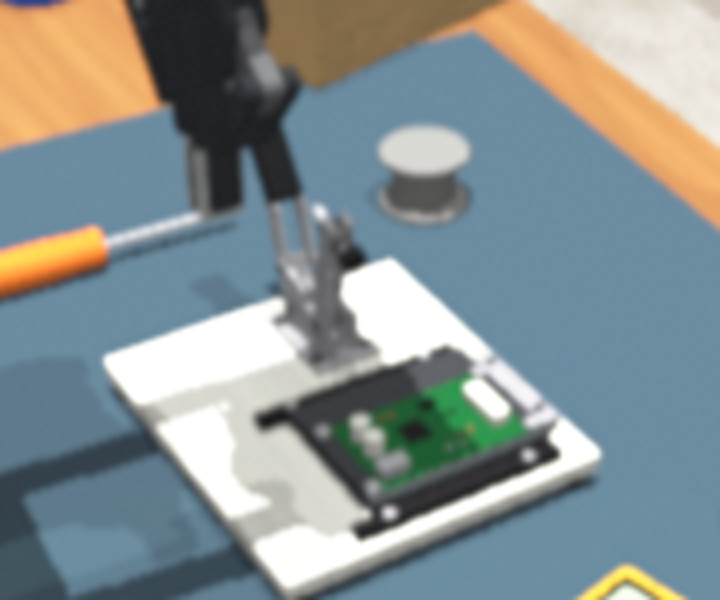

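The far carrier edge lies flush along the stop bar, around crop (500,390), and nothing else has moved. Next I'll go over the clamp, inboard of the grip.

Call:
move_arm --linear '[[0.416,0,-0.352],[0.416,0,-0.352],[0.416,0,-0.352],[0.416,0,-0.352],[0.416,0,-0.352],[0.416,0,-0.352],[0.416,0,-0.352]]' --twist '[[0.007,0,0],[0.007,0,0],[0.007,0,0],[0.007,0,0],[0.007,0,0],[0.007,0,0],[0.007,0,0]]' --hand '[-1,-1,-1,-1,-1,-1,-1]'

```text
time: 6.38
tool_pos: [592.7, 164.6, 195.1]
tcp_rot: [-88.1, 0.1, 93.3]
ft_force: [0.5, 1.0, -0.3]
finger_gap: -0.2
```

```bash
python3 - <<'E'
from h import *
print(tofix(r.sense()['tool_pos']),r.sense()['tcp_rot'],r.sense()['ft_force'])
E
```

```text
[ -4.02137398 125.29212749 195.06679359] [-8.80988975e+01  5.92287353e-02  9.32616467e+01] [ 0.47054666  1.03570981 -0.30848451]
```

Call:
move_arm --linear '[[0.02,0.1,-0.013],[0.02,0.16,-0.013],[0.02,0.16,-0.013],[0.02,0.16,-0.013],[0.02,0.16,-0.013]]' --twist '[[-0.021,0,0],[-0.021,0,0],[-0.021,0,0],[-0.021,0,0],[-0.021,0,0]]' --hand '[-1,-1,-1,-1,-1]'

```text
time: 6.8
tool_pos: [595.1, 169.9, 148.5]
tcp_rot: [-90.1, 0.1, 93.2]
ft_force: [-0.9, 0.5, -0.6]
finger_gap: -0.1
```

```bash
python3 - <<'E'
from h import *
print(tofix(r.sense()['tool_pos']),r.sense()['tcp_rot'],r.sense()['ft_force'])
crop('side',(200,100,380,235),'side4.png')
E
```

```text
[ -1.38691118 130.41447446 148.52539115] [-9.00717795e+01  5.28870754e-02  9.32026932e+01] [-0.92760189  0.4785481  -0.64301406]
```

View pics/side4.png

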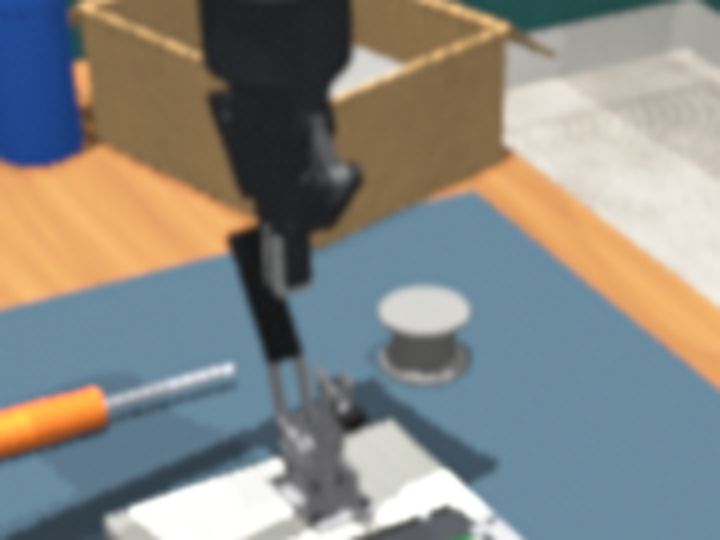

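Call:
move_arm --linear '[[0.016,0.024,0],[0.032,0.048,0],[0.044,0.063,0],[0.055,0.078,0],[0.065,0.093,0],[0.075,0.108,0],[0.085,0.128,0],[0.095,0.148,0],[0.102,0.168,0],[0.109,0.188,0],[0.109,0.188,0]]' --twist '[[0,0,0],[0,0,0],[0,0,0],[0,0,0],[0,0,0],[0,0,0],[0,0,0],[0,0,0],[0,0,0],[0,0,0],[0,0,0]]' --hand '[-1,-1,-1,-1,-1,-1,-1,-1,-1,-1,-1]'

```text
time: 7.77
tool_pos: [594.8, 201.3, 92.5]
tcp_rot: [-90.2, 0.2, 93.2]
ft_force: [3.0, -6.5, 5.5]
finger_gap: -0.1
```

```bash
python3 - <<'E'
from h import *
print(tofix(r.sense()['tool_pos']),r.sense()['tcp_rot'],r.sense()['ft_force'])
crop('side',(200,100,380,235),'side5.png')
E
```

```text
[-1.38276933e-02  1.61821070e+02  9.25290794e+01] [-90.21672076   0.177525    93.16553513] [ 2.96237352 -6.51369944  5.52508982]
```

View pics/side5.png

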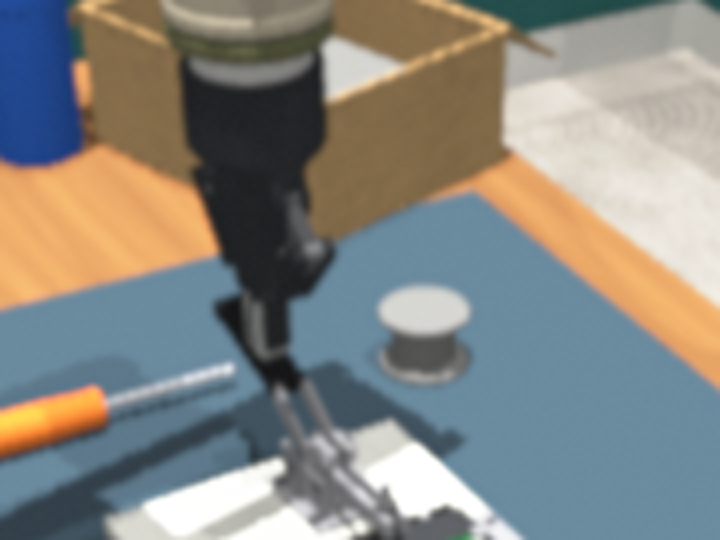

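The fingertip is on the grip, the handle is about two thirds down and the bar is nearly on the carrier. I'll continue downward.

Call:
move_arm --linear '[[0.003,0.015,0],[0.006,0.03,0],[0.008,0.045,0],[0.01,0.06,0],[0.01,0.072,0],[0.01,0.084,0],[0.01,0.092,0],[0.01,0.092,0]]' --twist '[[0,0,0],[0,0,0],[0,0,0],[0,0,0],[0,0,0],[0,0,0],[0,0,0],[0,0,0]]' --hand '[-1,-1,-1,-1,-1,-1,-1,-1]'

```text
time: 8.48
tool_pos: [595.1, 204.9, 66.1]
tcp_rot: [-90.3, 0.1, 93.2]
ft_force: [-5.3, -1.0, 9.7]
finger_gap: -0.0
```

```bash
python3 - <<'E'
from h import *
print(tofix(r.sense()['tool_pos']),r.sense()['tcp_rot'],r.sense()['ft_force'])
E
```

```text
[  0.48590485 165.42965048  66.09561535] [-90.25898585   0.12665524  93.18399877] [-5.27652341 -0.95817595  9.71159278]
```

Call:
move_arm --linear '[[0,0.006,0],[0,0.012,0],[0,0.015,0],[0,0.015,0]]' --twist '[[0,0,0],[0,0,0],[0,0,0],[0,0,0]]' --hand '[-1,-1,-1,-1]'

```text
time: 8.82
tool_pos: [595.9, 205.2, 64.9]
tcp_rot: [-90.4, 0.1, 93.2]
ft_force: [-12.0, -3.8, 23.8]
finger_gap: -0.4
```

The force is now stiff (24 N for 1 mm), so the handle is on its stop. I'll retract and check.

Call:
move_arm --linear '[[0,-0.03,0],[0,-0.1,0],[0,-0.2,0],[0,-0.3,0],[0.1,-0.4,0.15],[0.25,-0.5,0.3],[0.35,-0.55,0.45],[0.4,-0.55,0.55],[0.4,-0.55,0.6],[0.4,-0.55,0.6],[0.4,-0.55,0.6],[0.4,-0.55,0.6]]' --twist '[[0,0,0],[0,0,0],[0,0,0],[0,0,0],[0,0,0],[0,0,0],[0,0,0],[0,0,0],[0,0,0],[0,0,0],[0,0,0],[0,0,0]]' --hand '[-1,-1,-1,-1,-1,-1,-1,-1,-1,-1,-1,-1]'

```text
time: 9.82
tool_pos: [407.8, 316.2, 229.0]
tcp_rot: [-90.4, 0.1, 93.3]
ft_force: [0.3, -0.1, 0.3]
finger_gap: 0.1
```

```bash
python3 - <<'E'
from h import *
s=r.sense();print(tofix(s['tool_pos']),s['ft_force'],np.abs(s['qd']).max())
snap('top');s=crop('side',(200,140,380,290),'side6.png')
x,y,a=np.load('fix.npy')
for n in('top','side'):
    s=dict(np.load(n+'.npz'));P=cloud(s);d=P[...,:2]-[x,y];F=np.dstack([d@[np.cos(a),np.sin(a)],d@[-np.sin(a),np.cos(a)],P[...,2]])
    dark=s['frame'].max(-1)<70
    q=F[(abs(F[...,0])<14)&(F[...,1]>140)&(F[...,1]<225)&(F[...,2]>40)&(F[...,2]<130)&dark]
    if len(q): print(n,'grip y',q[:,1].min(),q[:,1].max(),'z pct',np.percentile(q[:,2],[10,50,90]),'slope deg',np.degrees(np.arctan(np.polyfit(q[:,1],q[:,2],1)[0])))
    for y0 in(-20,0,20):
        q=F[(abs(F[...,1]-y0)<5)&(F[...,2]>29)&(F[...,0]>-112)&(F[...,0]<70)&(F[...,2]<50)&(s['frame'].max(-1)<130)]
        if len(q): print(' carrier -x edge',y0,q[:,0].min(), np.median(q[:,2]))
E
```

```text
[-180.69211873  286.45729617  229.00742183] [ 0.34410405 -0.10493237  0.27160607] 2.273505993260751
top grip y 140.0437310878462 215.38872746232084 z pct [64.74659733 67.57377106 70.18166921] slope deg -2.0483775440561125
 carrier -x edge -20 -52.94959267904192 35.39908340336646
 carrier -x edge 0 -53.280152352109205 35.77635648513494
 carrier -x edge 20 -53.58434248990403 35.29361458473202
side grip y 140.72383211077258 208.75263181128489 z pct [60.97131487 66.12897599 68.06732103] slope deg -2.4473800043240272
 carrier -x edge -20 -54.176315363744 34.26065567674264
 carrier -x edge 0 -53.936633689513215 34.8479642975703
 carrier -x edge 20 -54.79364598817783 34.27596887618573
```

View pics/side6.png

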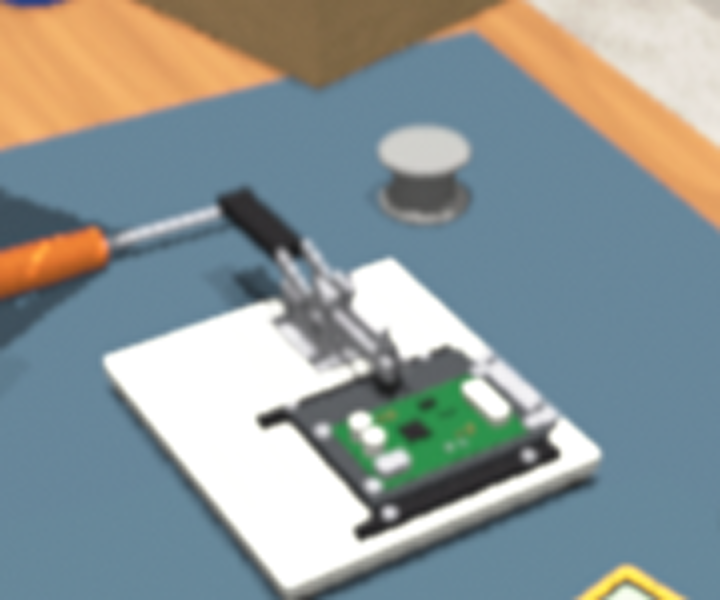

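The clamp is locked: the grip is level with its top at about 67 mm, the foot is on the carrier margin at about crop (385,380), and the carrier is against the stop. I'm handing in.

```bash
python3 -c "
from h import *
print(r.hand_in())"
```

```text
the job is handed in; nothing more can be done
None
```

I pushed the carrier home with the shut fingertips, then pushed the clamp handle down past its dead point into lock, backed the arm clear and handed the job in. The clock read about 10 s.

**Carrier:** At the stop the push force rose to 13 N with almost no further movement. Afterwards the open-end edge measured -53 to -55 mm in the fixture's frame, against -55 mm when home. That 1–2 mm difference is within camera error. The three points measured along the edge agreed within about 0.6 mm, so it is square.

**Clamp:** The last push met a stiff end (24 N for about 1 mm). After the arm let go, the grip stayed level, with its top at about 67 mm, as the locked position should give. The last picture shows the foot on the carrier's margin, but I had no way to measure the clamp force itself.

**Other checks:** The reel and screwdriver look unmoved in the last side picture. The multimeter was mostly outside that view and the spray can entirely, and I did not measure any of the four. The arm stood clear with about zero force on the tool.

**Disagreement:** During the approach to the carrier, the fingertips went about 4.5 mm lower and about 2 mm further forward than commanded. They came down almost to the bed, so I raised them before the final push, with no force showing. I also made one small tilt correction in the wrong direction and reversed it in the next move.

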